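# Find the loose floor board of a seized case and push it open

### The job

One of the four identical floor boards of the seized plywood case hides a hollow. With the fingertips, press gently near the end of one board after another until you find the one that rocks, then push that end down until the board stands open at 30 degrees or more, leave it open and draw clear. Only press and push: pinch and lift nothing, leave the other boards level, and leave the loose things round about where they lie.

Things in the scene. Friction and masses are not known exactly. Their poses are not given: they have to be found in the camera images.
- case: Seized plywood case, 142 (x) by 396 mm (y), fixed on the worktop, no cover. Origin on the worktop, below the middle of the row of four boards; x across it, away from the robot, y along the row. Walls 9 mm thick, rim 72 mm high, 5.5 mm above the boards; dividers 6 mm wide, flush, between boards. The low closed deck at its +y end, 80 mm wide, 58 mm high, is no board. Bays below the boards 53 mm deep.
- board_1_mid (a point): Centre of the top of floor board 1 of 4 (from the case's +y end; case y = +114 mm), 66.5 mm above the worktop. Identical wooden boards, 120 mm long (case x), 68 wide (y), 7 thick, 2 mm gap at each end; each pivots like a seesaw about a line across its middle. Three, different each time, lie on packing and give about 1 mm at the ends; one has a hollow below.
- board_1 (a joint): Tilt of board 1, rad: 0 = level, positive = near end (case -x) down, negative = far end down, stops at +-0.75. The loose board needs about 3 N at 40 mm from its middle and stays where it is left; firm boards stay within +-0.04.
- board_2_mid (a point): Centre of the top of floor board 2 of 4 (from the case's +y end; case y = +38 mm), 66.5 mm above the worktop. Identical wooden boards, 120 mm long (case x), 68 wide (y), 7 thick, 2 mm gap at each end; each pivots like a seesaw about a line across its middle. Three, different each time, lie on packing and give about 1 mm at the ends; one has a hollow below.
- board_2 (a joint): Tilt of board 2, rad: 0 = level, positive = near end (case -x) down, negative = far end down, stops at +-0.75. The loose board needs about 3 N at 40 mm from its middle and stays where it is left; firm boards stay within +-0.04.
- board_3_mid (a point): Centre of the top of floor board 3 of 4 (from the case's +y end; case y = -38 mm), 66.5 mm above the worktop. Identical wooden boards, 120 mm long (case x), 68 wide (y), 7 thick, 2 mm gap at each end; each pivots like a seesaw about a line across its middle. Three, different each time, lie on packing and give about 1 mm at the ends; one has a hollow below.
- board_3 (a joint): Tilt of board 3, rad: 0 = level, positive = near end (case -x) down, negative = far end down, stops at +-0.75. The loose board needs about 3 N at 40 mm from its middle and stays where it is left; firm boards stay within +-0.04.
- board_4_mid (a point): Centre of the top of floor board 4 of 4 (from the case's +y end; case y = -114 mm), 66.5 mm above the worktop. Identical wooden boards, 120 mm long (case x), 68 wide (y), 7 thick, 2 mm gap at each end; each pivots like a seesaw about a line across its middle. Three, different each time, lie on packing and give about 1 mm at the ends; one has a hollow below.
- board_4 (a joint): Tilt of board 4, rad: 0 = level, positive = near end (case -x) down, negative = far end down, stops at +-0.75. The loose board needs about 3 N at 40 mm from its middle and stays where it is left; firm boards stay within +-0.04.
- padlock: Brass padlock, 60x42x14 mm, lying loose on the deck of the case; bystander, origin under it.
- tag_bundle: Bundle of card tags, 31x61x10 mm, loose on the deck of the case; bystander, origin under its centre.
- stapler: Stapler, 32x136x43 mm, loose on the worktop right of the case; bystander, origin under its centre, its long axis is y.
- marker: Marker pen, 17x135x16 mm, loose on the worktop left of the case; bystander, origin under its centre, its long axis is y.

How it is judged (in metres and radians):
On the way, in this order (a step that is already met when the one before it is completed fails the run):
1. one board has been found to rock: an end of it has dipped by 5 degrees or more ((value of joint any of board_1, board_2, board_3, board_4 above 0.087 rad or value of joint any of board_1, board_2, board_3, board_4 below -0.087 rad)).
2. that board has been pushed open to 0.5 rad or more (((value of joint board_1 above 0.5 rad or value of joint board_1 below -0.5 rad) or (value of joint board_2 above 0.5 rad or value of joint board_2 below -0.5 rad) or (value of joint board_3 above 0.5 rad or value of joint board_3 below -0.5 rad) or (value of joint board_4 above 0.5 rad or value of joint board_4 below -0.5 rad))), for 0.2 s.
At the end, for the whole second after the job is handed in: One board stays tilted by more than 0.5 rad (29 degrees), either end down, the other three are within 0.08 rad of level, and all are at rest ((((value of joint board_1 above 0.5 rad or value of joint board_1 below -0.5 rad) and value of joint board_2 between -0.08 and 0.08 rad and value of joint board_3 between -0.08 and 0.08 rad and value of joint board_4 between -0.08 and 0.08 rad) or ((value of joint board_2 above 0.5 rad or value of joint board_2 below -0.5 rad) and value of joint board_1 between -0.08 and 0.08 rad and value of joint board_3 between -0.08 and 0.08 rad and value of joint board_4 between -0.08 and 0.08 rad) or ((value of joint board_3 above 0.5 rad or value of joint board_3 below -0.5 rad) and value of joint board_1 between -0.08 and 0.08 rad and value of joint board_2 between -0.08 and 0.08 rad and value of joint board_4 between -0.08 and 0.08 rad) or ((value of joint board_4 above 0.5 rad or value of joint board_4 below -0.5 rad) and value of joint board_1 between -0.08 and 0.08 rad and value of joint board_2 between -0.08 and 0.08 rad and value of joint board_3 between -0.08 and 0.08 rad)) and velocity of joint board_1 between -0.05 and 0.05 rad/s and velocity of joint board_2 between -0.05 and 0.05 rad/s and velocity of joint board_3 between -0.05 and 0.05 rad/s and velocity of joint board_4 between -0.05 and 0.05 rad/s); the robot touches nothing.
It fails at once if a bystander (padlock, tag bundle, stapler or marker) is moved by more than 20 mm or lifted (distance of any of padlock, tag_bundle, stapler, marker from where it was at the start of the episode above 0.02 m).
It fails at once if the case or its boards are pressed with more than 100 N (contact force between the fingers and case above 100 N).
It also fails if it takes over 51 s, if anything falls off the work surface, if the arm or the gripper's body presses on something with over 40 N, if the wrist force passes 120 N, or if a joint passes its speed limit or range.

### The arm

A 6-joint arm with a two-finger parallel gripper is mounted at the origin on a cart in front of the work surface, level with it; the furniture and walls round the work are solid. World frame = base frame: x ahead of the robot, y to its left, z up, the work surface at z = 0. Lengths are in m, angles in degrees, forces in N, time in s.
With the tool pointing down it reaches from about 0.35 to 0.85 m from the base axis. Payload 8.1 kg.
Tool frame: the origin (TCP) lies between the finger pads; the fingertips stand 11 mm ahead of it and the grasp point (between the pads) lies 8 mm behind it; z points along the fingers, y is the line along which they close (so a half turn about z gives the same grasp; the last joint's range is limited). The gripper opens to 93 mm and grips with 3 to 60 N. Pads are 15 mm wide; open, the fingers measure 128 mm over their backs; the gripper's body (75 mm by 188 mm) begins 65 mm behind the grasp point.
Start: joints at [68.274, 7.471, 85.268, -0, 87.261, -4.893], TCP at [0.174, 0.574, 0.23] pointing down, gripper open.
Joint ranges: [-169.43, 169.43], [-51.17, 129.36], [1.28, 143.12], [-76.62, 256.62], [0, 156.53], [-152.29, 152.29]. Speed limits (degrees/s): [136.94, 136.94, 159.86, 180, 180, 180].

### API

Orientations are given as a 3x3 rotation matrix whose columns are the frame's x, y, z axes.
In Python, from rig import observe, imaging, arm gives the robot as it stands.
- The arm moves only by the tool step_arm, never from a script. Its arguments are lists of equal length, an entry for each row: "travel": the shift along the tool's x, y, z in cm, a list of three; "yaw": the turn about the tool's z in rad. In form: {"travel": [[tx, ty, tz], ...], "yaw": [yaw, ...]}. A call has 1 to 20 rows; each row is the pose to reach, as a shift and turn from the pose commanded when the call began, along the tool's axes at that moment; what a row does not reach only later rows make up. A row lasts 1/12 s, in which the tool goes at most 41.7 mm and 7.16 degrees, less where a joint would pass 70% of its speed; a pose out of reach is approached as far as the arm can. A call with a gripper value outside its range is refused whole. "fingers" is the opening, from 0 (shut) to 1 (fully open), set as the call begins (left out, the last holds). The fingers move at their own pace and stop on an object; the grip force is fixed at half the most. Time passes only in rows, so rows that repeat a pose let the fingers close. It gives the time, the measured TCP pose, the force, the opening and the grip force at its end, in the units of the state.
- observe(): the state, without advancing time (a new reading comes with each control period).
- imaging.get_image(name): name is "scene" or "top" or "wrist"; returns a dict with "pixels" (480x640x3 uint8, red, green, blue), "fov_y" (degrees; the focal length in pixels is half the picture's height over the tangent of half this angle, whatever the lens; pixels are square), "cx", "cy" (the principal point, pixels), "distortion" ([k1, k2, p1, p2, k3] as OpenCV has them; the pictures are not rectified), "cam_to_world" (4x4, takes a point from camera to world coordinates). Camera axes: x right, y up, looking along -z (the intrinsics and any distortion apply to the point x, -y, -z); pixel columns grow to the right and rows downward; lengths in m; the calibration is good to about 2 mm. A picture is of the moment at which its call begins. There is no depth.
- arm.hand_in(): hands the job in; it is judged then, once.
The state is a dict: "clock": time; "joints": joint angles; "qvel": joint speeds; "joint_torque": joint torques, N m; "eef_pos": TCP position; "eef_rot": TCP orientation; "wrist_force": force on the tool from outside, world axes, zero at the start; "ft_torque": the same for the moment, N m; "opening": finger opening in m; "grasp_force": force on a finger pad.
Only numpy, scipy, OpenCV 4.12 (cv2) and the standard library are available. Lean on these libraries where they do the work, as an engineer would, in place of code of your own. Each camera call takes 0.05 s, during which the arm holds its last target. There are 200 camera calls.

## Working session

There is one attempt and no reset: what is moved stays moved. The work goes in short steps, Python scripts to look and compute and a tool call to move; the robot and the scene stay as the last step left them, time stands still between calls to the robot, and variables do not carry over. Pictures are saved under pics/ and viewed, at most 10 in all, crops included, and the job is handed in when it is done.

Besides the shell and the picture viewer there is one more tool, called after "Request:" by a JSON object that holds its "fn" and its "kwargs", one argument or row to a line. step_arm: Moves the arm, as the interface text tells. Its arguments: {"type":"object","properties":{"travel":{"type":"array"},"yaw":{"type":"array"},"fingers":{"type":"number"}},"required":["travel","yaw"]}

```bash
mkdir -p pics
cat > h.py <<'E'
import numpy as np,cv2,pickle
from rig import observe,imaging,arm
def snap(n,f):
    d=imaging.get_image(n); cv2.imwrite(f'pics/{f}.png',d['pixels'][:,:,::-1]); pickle.dump(d,open(f'pics/{f}.pkl','wb')); return d
def K(d):
    h=d['pixels'].shape[0]; f=h/2/np.tan(np.radians(d['fov_y'])/2)
    return np.array([[f,0,d['cx']],[0,f,d['cy']],[0,0,1.]])
def w(d,uv,z):
    p=cv2.undistortPoints(np.array(uv,float).reshape(-1,1,2),K(d),np.array(d['distortion'],float)).reshape(-1,2)
    T=np.array(d['cam_to_world']); r=np.c_[p[:,0],-p[:,1],-np.ones(len(p))]@T[:3,:3].T
    return T[:3,3]+r*((np.broadcast_to(z,len(p))-T[2,3])/r[:,2])[:,None]
E
python3 - <<'E'
from h import *
snap('top','top0'); d=snap('scene','sc0')
s=observe(); print(s['clock'],s['eef_pos'],s['eef_rot'],s['opening'],s['wrist_force'])
E
```

```text
0.1 [0.17356402 0.57384195 0.22871972] [[-9.57155250e-01  2.89574606e-01 -6.13201783e-04]
 [ 2.89575213e-01  9.57154103e-01 -1.48958725e-03]
 [ 1.55581961e-04 -1.60333430e-03 -9.99998703e-01]] 0.09288498142014126 [-1.12662836  1.08551092 -0.81913696]
```

View pics/top0.png

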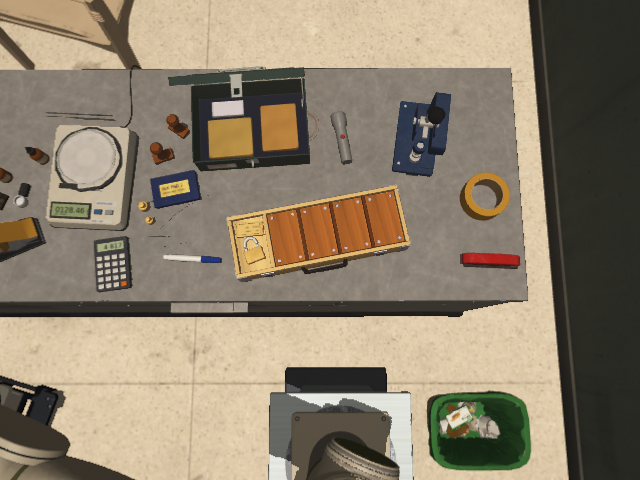

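View pics/sc0.png

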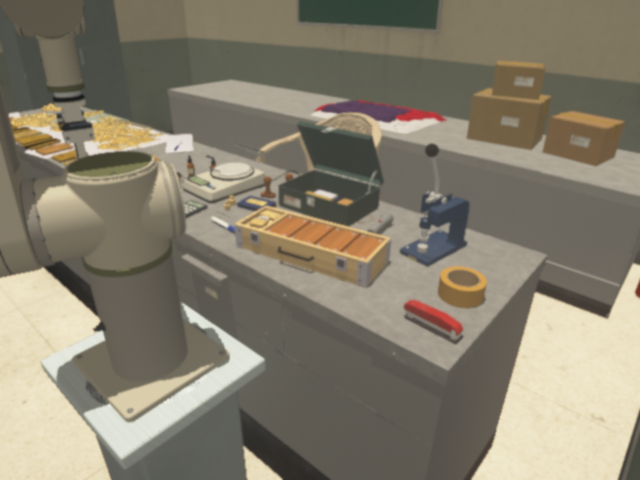

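The top view shows the case, with its row of four boards running from about (268,238) to (408,215). The deck, with padlock and tags, is at the left end (250,240). The marker is at (192,259) and the stapler at (490,260). I'll enlarge the case.

Run:
```python
from h import *
d=pickle.load(open('pics/top0.pkl','rb'))
im=cv2.imread('pics/top0.png')[175:290,220:420]
cv2.imwrite('pics/c0.png',cv2.resize(im,None,fx=4,fy=4,interpolation=cv2.INTER_CUBIC))
print(np.array(d['cam_to_world']).round(3),d['distortion'])
```

```text
[[-1.000e-03  9.810e-01 -1.950e-01  2.690e-01]
 [-1.000e+00 -2.000e-03 -4.000e-03  2.700e-02]
 [-5.000e-03  1.950e-01  9.810e-01  1.264e+00]
 [ 0.000e+00  0.000e+00  0.000e+00  1.000e+00]] [0.00528081 0.         0.         0.         0.        ]
```

View pics/c0.png

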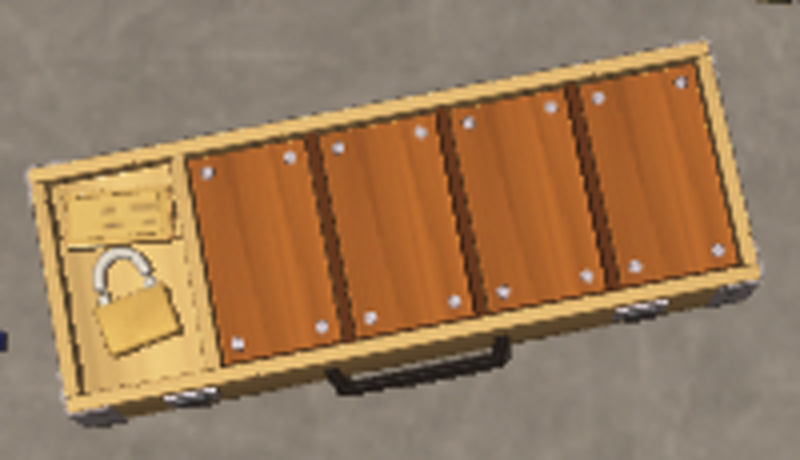

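The crop shows the rim's outer corners at crop pixels (30,170), (708,42), (760,272) and (70,404). Board screws run from (207,173) to (718,250), and board 1 is the leftmost.

Run:
```python
from h import *
d=pickle.load(open('pics/top0.pkl','rb'))
c=lambda l:[(220+(u+.5)/4-.5,175+(v+.5)/4-.5) for u,v in l]
P=w(d,c([(30,170),(708,42),(760,272),(70,404)]),.072); print(P.round(4))
print('sizes',[np.linalg.norm(P[i]-P[(i+1)%4]).round(4) for i in range(4)])
S=w(d,c([(207,173),(290,157),(322,327),(237,343), (338,148),(420,132),(454,301),(370,317), (468,123),(551,107),(587,276),(503,292), (598,98),(681,82),(718,250),(635,267)]),.0665).reshape(4,4,3).mean(1)
print(S.round(4)); print(np.linalg.norm(np.diff(S,axis=0),axis=1))
v=S[0]-S[3]; print('yaw',np.degrees(np.arctan2(-v[0],v[1])), 'mid',S.mean(0))
v=P[0]-P[1];print(np.degrees(np.arctan2(-v[0],v[1])), P.mean(0))
R=observe()['eef_rot'];print('tool y yaw',np.degrees(np.arctan2(-R[0,1],R[1,1])))
M=w(d,[(192,259),(490,260)],.01);print(M)
```

```text
[[ 0.5393  0.253   0.072 ]
 [ 0.6136 -0.1336  0.072 ]
 [ 0.4796 -0.1591  0.072 ]
 [ 0.406   0.2263  0.072 ]]
sizes [np.float64(0.3937), np.float64(0.1364), np.float64(0.3923), np.float64(0.1359)]
[[ 0.4942  0.1201  0.0665]
 [ 0.5087  0.0457  0.0665]
 [ 0.523  -0.0291  0.0665]
 [ 0.5376 -0.1037  0.0665]]
[0.07579583 0.07619181 0.0759679 ]
yaw 10.968679678741434 mid [0.51588618 0.00822943 0.0665    ]
10.880917289521511 [0.50960467 0.0466455  0.072     ]
tool y yaw -16.83251228102414
[[ 0.45256602  0.344006    0.01      ]
 [ 0.44879281 -0.35570297  0.01      ]]
```

```bash
cat >> h.py <<'E'
a=np.radians(10.95); X=np.array([np.cos(a),np.sin(a),0]); Y=np.array([-np.sin(a),np.cos(a),0]); MID=np.array([.5159,.0082,0])
def tgt(i,x,z): return MID+Y*(.190-.076*i)+X*x+np.array([0,0,z+.011])
E
python3 - <<'E'
from h import *
s=observe(); p=np.array(s['eef_pos']);R=np.array(s['eef_rot'])
for i in (1,2,3,4): t=tgt(i,-.045,.10); print(t, (R.T@(t-p)*100).round(2))
E
```

```text
[0.45006474 0.11157659 0.111     ] [-39.85 -36.22  11.82]
[0.46450111 0.03696029 0.111     ] [-43.4  -42.94  11.83]
[ 0.47893749 -0.037656    0.111     ] [-46.94 -49.67  11.84]
[ 0.49337386 -0.11227229  0.111     ] [-50.48 -56.39  11.85]
```

Request:
{"fn": "step_arm", "kwargs": {
  "travel": [
    [-10,-9,0],
    [-20,-18,0],
    [-30,-27,0],
    [-39.8,-36.2,0],
    [-39.8,-36.2,0],
    [-39.8,-36.2,0],
    [-39.8,-36.2,0],
    [-39.8,-36.2,0],
    [-39.8,-36.2,0],
    [-39.8,-36.2,0],
    [-39.8,-36.2,0],
    [-39.8,-36.2,0],
    [-39.8,-36.2,4],
    [-39.8,-36.2,8],
    [-39.8,-36.2,11.8],
    [-39.8,-36.2,11.8],
    [-39.8,-36.2,11.8],
    [-39.8,-36.2,11.8]
  ],
  "yaw": [-0.12,-0.24,-0.36,-0.485,-0.485,-0.485,-0.485,-0.485,-0.485,-0.485,-0.485,-0.485,-0.485,-0.485,-0.485,-0.485,-0.485,-0.485],
  "fingers": 0
}}

```text
clock: 1.6
eef_pos: [0.4498, 0.113, 0.1127]
eef_rot: [[-0.982, -0.19, -0.0], [-0.19, 0.982, 0.0], [0.0, 0.0, -1.0]]
wrist_force: [0.4, 0.3, 0.4]
opening: 0.0005
grasp_force: 0.0
```

Run:
```python
from h import *
s=observe(); p=np.array(s['eef_pos']);R=np.array(s['eef_rot'])
print(s['clock'],p,R[:,1],s['opening'],s['wrist_force']); print((R.T@(tgt(1,-.045,.0665)-p)*100).round(2))
snap('wrist','w1')
```

```text
1.6 [0.44983658 0.1129807  0.11266434] [-1.90487752e-01  9.81689549e-01  2.14430001e-04] 0.0005000299687025298 [0.38883222 0.30585504 0.39574202]
[ 0.   -0.14  3.52]
```

View pics/w1.png

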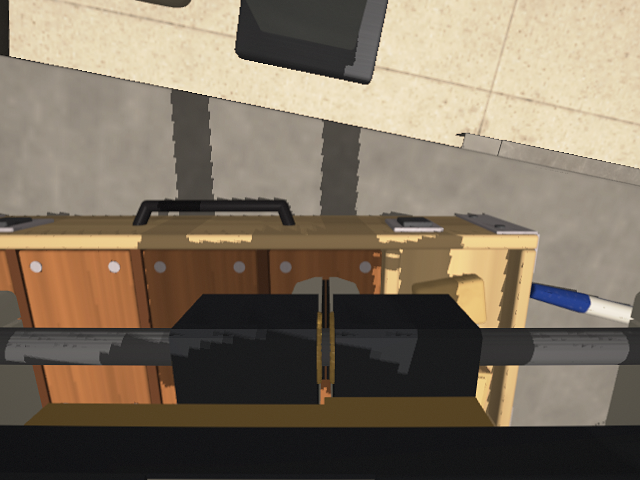

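The wrist view shows the fingers centred at about (325,350) over board 1, with the near wall at row 240. Next I press board 1 gently.

Request:
{"fn": "step_arm", "kwargs": {
  "travel": [
    [0,-0.1,2],
    [0,-0.1,3.1],
    [0,-0.1,3.3],
    [0,-0.1,3.45],
    [0,-0.1,3.6],
    [0,-0.1,3.7],
    [0,-0.1,3.7],
    [0,-0.1,3.7]
  ],
  "yaw": [0,0,0,0,0,0,0,0]
}}

```text
clock: 2.32
eef_pos: [0.4505, 0.112, 0.077]
eef_rot: [[-0.982, -0.19, 0.001], [-0.19, 0.982, 0.0], [-0.001, 0.0, -1.0]]
wrist_force: [-8.2, -0.3, 14.4]
opening: 0.0009
grasp_force: 7.3
```

Request:
{"fn": "step_arm", "kwargs": {
  "travel": [
    [0,0,0.1],
    [0,0,0.1],
    [0,0,0.1]
  ],
  "yaw": [0,0,0]
}}

```text
clock: 2.57
eef_pos: [0.4506, 0.112, 0.0769]
eef_rot: [[-0.982, -0.19, 0.001], [-0.19, 0.982, 0.0], [-0.001, 0.0, -1.0]]
wrist_force: [-14.2, -1.8, 23.6]
opening: 0.0004
grasp_force: 12.2
```

Board 1 is firm: 24 N with no give. On to board 2.

Request:
{"fn": "step_arm", "kwargs": {
  "travel": [
    [0,0,-2],
    [0,-3.8,-2],
    [0,-7.6,-2],
    [0,-7.6,-2],
    [0,-7.6,-2],
    [0,-7.6,-0.5],
    [0,-7.6,-0.3],
    [0,-7.6,-0.1],
    [0,-7.6,0],
    [0,-7.6,0],
    [0,-7.6,0]
  ],
  "yaw": [0,0,0,0,0,0,0,0,0,0,0]
}}

```text
clock: 3.48
eef_pos: [0.4652, 0.0375, 0.0769]
eef_rot: [[-0.982, -0.191, 0.001], [-0.191, 0.982, -0.001], [-0.001, -0.001, -1.0]]
wrist_force: [-12.6, -4.2, 26.9]
opening: 0.0005
grasp_force: 13.7
```

Board 2 is firm too. On to board 3.

Request:
{"fn": "step_arm", "kwargs": {
  "travel": [
    [0,0,-2],
    [0,-3.8,-2],
    [0,-7.6,-2],
    [0,-7.6,-2],
    [0,-7.6,-2],
    [0,-7.6,-0.5],
    [0,-7.6,-0.3],
    [0,-7.6,-0.1],
    [0,-7.6,0],
    [0,-7.6,0],
    [0,-7.6,0]
  ],
  "yaw": [0,0,0,0,0,0,0,0,0,0,0]
}}

```text
clock: 4.4
eef_pos: [0.4795, -0.0365, 0.0769]
eef_rot: [[-0.981, -0.192, 0.001], [-0.192, 0.981, -0.001], [-0.001, -0.001, -1.0]]
wrist_force: [-13.0, -0.4, 29.9]
opening: 0.0002
grasp_force: 15.0
```

Request:
{"fn": "step_arm", "kwargs": {
  "travel": [
    [0,0,-2],
    [0,-3.8,-2],
    [0,-7.6,-2],
    [0,-7.6,-2],
    [0,-7.6,-2],
    [0,-7.6,-0.5],
    [0,-7.6,-0.3],
    [0,-7.6,-0.1],
    [0,-7.6,0],
    [0,-7.6,0],
    [0,-7.6,0]
  ],
  "yaw": [0,0,0,0,0,0,0,0,0,0,0]
}}

```text
clock: 5.32
eef_pos: [0.4934, -0.1117, 0.0738]
eef_rot: [[-0.982, -0.191, -0.0], [-0.191, 0.982, -0.0], [0.0, -0.0, -1.0]]
wrist_force: [0.1, -0.2, -0.8]
opening: 0.0006
grasp_force: 0.0
```

Board 4 gives: the tip is 3.7 mm down with no reaction force. I push it open.

Request:
{"fn": "step_arm", "kwargs": {
  "travel": [
    [0,0,0.3],
    [0,0,0.6],
    [0,0,0.9],
    [0,0,1.2],
    [0,0,1.5],
    [0,0,1.8],
    [0,0,2.1],
    [0,0,2.4],
    [0,0,2.6],
    [0,0,2.6],
    [0,0,2.6],
    [0,0,2.6]
  ],
  "yaw": [0,0,0,0,0,0,0,0,0,0,0,0]
}}

```text
clock: 6.32
eef_pos: [0.4928, -0.1121, 0.0472]
eef_rot: [[-0.982, -0.19, -0.001], [-0.19, 0.982, 0.0], [0.001, 0.001, -1.0]]
wrist_force: [-0.5, -0.2, -0.8]
opening: 0.0006
grasp_force: 0.1
```

Request:
{"fn": "step_arm", "kwargs": {
  "travel": [
    [0,0,-2],
    [0,0,-5],
    [0,0,-9],
    [0,0,-13],
    [0,0,-16],
    [-4,0,-16],
    [-8,8,-16],
    [-8,16,-16],
    [-8,24,-16],
    [-8,28,-16],
    [-8,28,-16],
    [-8,28,-16],
    [-8,28,-16],
    [-8,28,-16],
    [-8,28,-16],
    [-8,28,-16]
  ],
  "yaw": [0,0,0,0,0,0,0,0,0,0,0,0,0,0,0,0]
}}

```text
clock: 7.65
eef_pos: [0.5185, 0.1776, 0.2074]
eef_rot: [[-0.982, -0.191, -0.0], [-0.191, 0.982, -0.001], [0.001, -0.001, -1.0]]
wrist_force: [0.6, -0.7, -0.2]
opening: 0.0004
grasp_force: 0.0
```

Run:
```python
from h import *
snap('top','top1'); cv2.imwrite('pics/c1.png',cv2.resize(cv2.imread('pics/top1.png')[140:300,170:430],None,fx=3,fy=3,interpolation=cv2.INTER_CUBIC))
```

```text
(no output)
```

View pics/c1.png

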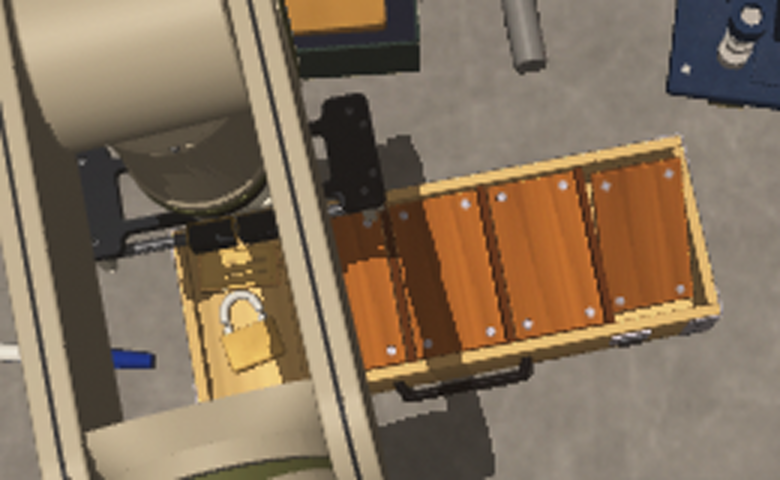

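The crop shows board 4 tilted, near end down, with its screws at (606,186), (669,173), (680,289) and (620,301). I check the angle by fitting those screw positions.

Run:
```python
from h import *
d=pickle.load(open('pics/top1.pkl','rb'));d0=pickle.load(open('pics/top0.pkl','rb'))
c=lambda l:[(220+(u+.5)/4-.5,175+(v+.5)/4-.5) for u,v in l]
S=w(d0,c([(598,98),(681,82),(718,250),(635,267)]),.0665); m=S.mean(0); L=np.c_[(S-m)@X,(S-m)@Y]
obs=np.array([(170+(u+.5)/3-.5,140+(v+.5)/3-.5) for u,v in [(606,186),(669,173),(680,289),(620,301)]])
T=np.linalg.inv(np.array(d['cam_to_world']))
for pz in (.063,.0665):
  for t in np.arange(.4,.8,.05):
    h=.0665-pz; x=L[:,0]*np.cos(t)-h*np.sin(t); z=L[:,0]*np.sin(t)+h*np.cos(t)+pz
    P=m*[1,1,0]+np.outer(x,X)+np.outer(L[:,1],Y)+np.outer(z,[0,0,1])
    q=P@T[:3,:3].T+T[:3,3]; q=q*[1,-1,-1]
    uv=cv2.projectPoints(q,np.zeros(3),np.zeros(3),K(d),np.array(d['distortion']))[0].reshape(-1,2)
    print(pz,round(t,2),np.sqrt(((uv-obs)**2).mean()).round(2))
s=observe();print(s['clock'],np.abs(s['qvel']).max())
```

```text
0.063 0.4 1.71
0.063 0.45 1.51
0.063 0.5 1.27
0.063 0.55 0.99
0.063 0.6 0.69
0.063 0.65 0.36
0.063 0.7 0.14
0.063 0.75 0.47
0.0665 0.4 1.82
0.0665 0.45 1.65
0.0665 0.5 1.45
0.0665 0.55 1.24
0.0665 0.6 1.03
0.0665 0.65 0.86
0.0665 0.7 0.81
0.0665 0.75 0.93
7.7 1.2555900928662134
```

```bash
python3 -c "
from rig import arm; print(arm.hand_in())"
```

```text
the job is handed in; nothing more can be done
None
```

Board 4 is the loose one: I pushed its near end down to about 0.7 rad (40°) by camera measurement, left it open, drew the arm clear and handed the job in; boards 1–3 were firm under 24–30 N, and no verdict came back.

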